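# Discharge the gel tank and hold the interlock key home

### The job

Make the gel tank safe: take the orange-handled key from its white stand, touch the tip of its shaft onto the red terminal of the tank and then onto the black one, pressing each sprung stud at least half way down, then push the shaft into the hub of the teal lock box and turn it until the brass side key slips into the slot and the collar sits fully home on the hub. Finish while still holding the key there with the gripper, pushed down against the spring; do not let go, and leave the pipette, bottle and tip box alone.

Things in the scene. Friction and masses are not known exactly. Their poses are not given: they have to be found in the camera images.
- key: Loose interlock key, upright, 103 mm tall, 0.16 kg. Origin: centre of the shaft's tip, its lowest point; z up, x towards the brass side key (feather). Steel shaft 16 mm across, 48 mm long, the lowest 6 mm tapering to 8 mm; feather on +x, 5 mm wide, out to 13 mm from the axis, 14 to 48 mm above the tip. Black round collar 44 mm across, 48 to 53 mm up, rests on the stand at the start.
- key_handle (a point): Middle of the key's handle, 80 mm above the tip on the axis, same axes as the key. The orange handle is square, 24 x 24 mm, faces along x and y, from 53 to 103 mm above the tip. A yellow lug on the collar and a yellow bar on the handle's top point along +x, over the feather.
- stand: White fixed block 80 x 80 x 62 mm with a 28 mm square hole down its middle, in which the key hangs by its collar. Origin: centre of its underside, on the bench. It may stand on either side of the tank.
- tank: Fixed clear gel tank, 150 mm (x) by 230 mm (y) and 62 mm high, white deck along its near (-x) edge with the two terminals. Origin: centre of its underside.
- red_top (a point): Centre of the top of the red terminal stud, 24 mm across, in a brass ring 40 mm across, 83 mm above the bench when up. Red may be at either end of the tank's deck.
- black_top (a point): The same for the black terminal stud.
- red (a joint): How far the red stud is pressed down, m: 0 up, 0.005 fully down (about 1.2 N to start, 4 N fully down). A touch counts from 0.002.
- black (a joint): The same for the black stud.
- lockbox: Fixed teal lock box, 120 x 120 mm, 55 mm high; an aluminium hub in its middle rises to 70 mm. Origin: centre of its underside; x along the hub's key slot. A white stripe on the box lies beyond the slot on +x; green and orange lamps are on the -x side. It may stand on either side of the tank. To fit from its start, the key turns 0.3 to 1.6 rad anticlockwise seen from above.
- hub_mouth (a point): Centre of the bore at the hub's top, 70 mm above the bench; x along the slot, z up. Bore 18.4 mm across; one slot on +x, 7.6 mm wide, out to 15.5 mm from the axis, full depth. The key's x goes along this x. Out of line, the feather stops on the hub's top with 14 mm of shaft in the bore; in line it drops. Fully home the tip is 48 mm below this point and the collar lies on the hub.
- plunger (a joint): Sprung plunger in the bore, m pressed down from 0: the tip meets it 40 mm below the mouth, it reads about 0.008 when the key is fully home (2 N at first, about 8 N at home). Let go, it lifts the key again.
- pipette: Bystander: grey pipette with yellow tip lying across the bench on the robot's side of the tank, about 280 mm long and 26 mm thick.
- bottle: Bystander: amber bottle, 60 mm across, 110 mm tall, beyond the tank, to one side.
- tipbox: Bystander: blue tip box 85 x 120 x 51 mm, beyond the tank, to one side.
Things that resemble listed ones, but are neither listed nor needed, are in the scene too. What is shaped like the key but blue or purple is not meant.

How it is judged:
By the outcome, as a careful person would: the job done as asked, in the order asked, and still so for the second after the job is handed in, while the arm keeps its last pose, push and grip.
It also fails if it takes over 61 s, if anything falls off the work surface, if the arm or the gripper's body presses on something with over 40 N, if the wrist force passes 120 N, or if a joint passes its speed limit or range.

### The arm

A 7-joint arm with a two-finger parallel gripper is mounted at the origin on the work surface. World frame = base frame: x ahead of the robot, y to its left, z up, the work surface at z = 0. Lengths are in m, angles in rad, forces in N, time in s.
With the tool pointing down it reaches from about 0.425 to 0.875 m from the base axis. Payload 4.7 kg.
Tool frame: the origin (TCP) lies midway between the tips of the shut fingers; the grasp point (between the pads) lies 19 mm behind it; x points along the fingers, z is the direction in which the jaws open and shut, and the axes are right-handed (so a half turn about x gives the same grasp; the last joint's range is limited). The gripper opens to 87 mm and grips with 3 to 60 N. Pads are 19 mm wide; open, the fingers measure 117 mm over their backs; the gripper's body (75 mm by 190 mm) begins 51 mm behind the grasp point.
Start: joints at [-1.151, 0.321, -0.07, 1.45, 0.023, 1.371, -0.057], TCP at [0.257, 0.597, 0.223] pointing down, gripper open.
Joint ranges: [-2.86, 2.86], [-0.3, 2.09], [-1.38, 1.24], [0.06, 2.45], [-1.56, 4.7], [0.09, 2.05], [-2.69, 2.69]. Speed limits (rad/s): [2.57, 2.57, 3.14, 3.14, 3.14, 3.14, 3.14].

### API

Orientations are given as a rotation vector (axis times angle).
In Python, from bench import ctrl, vision, close_job gives the robot as it stands. The module is installed in compiled form; this text tells all that it offers.
- The arm moves only by the tool servo_tool, never from a script. Its argument "commands" is a list that holds one entry, the list of rows, each a list of 7 numbers: the turn, a rotation vector about the tool's x, y, z in degrees, then the shift along the tool's x, y, z in mm, then the finger opening in mm, from 0 to 87. In form: [[[wx, wy, wz, x, y, z, grip], ...]]. A call has 1 to 5 rows; each row is the pose to reach, as a shift and turn from the pose commanded when the call began, along the tool's axes at that moment; what a row does not reach only later rows make up. A row lasts 1/8 s, in which the tool goes at most 62.5 mm and 10.7 degrees, less where a joint would pass 70% of its speed; a pose out of reach is approached as far as the arm can. A call with a gripper value outside its range is refused whole. The fingers move at their own pace and stop on an object; "newtons" is the grip in N (left out, the last holds). Time passes only in rows, so rows that repeat a pose let the fingers close. It gives the time, the measured TCP pose, the force and the opening at its end, in the units of the state.
- ctrl.get_state(): the state, without advancing time (a new reading comes with each control period).
- vision.get_image(name): name is "scene" or "top" or "wrist"; returns the picture (384x512x3 uint8, red, green, blue); there is no depth.
- vision.camera_info(name): a dict with "fov_y" (degrees; the focal length in pixels is half the picture's height over the tangent of half this angle, whatever the lens; pixels are square), "cx", "cy" (the principal point, pixels), "dist" ([k1, k2, p1, p2, k3] as OpenCV has them; the pictures are not rectified), "pose" (4x4, takes a point from camera to world coordinates). Camera axes: x right, y down, z forward; pixel columns grow to the right and rows downward; lengths in m; the calibration is good to about 2 mm. A picture is of the moment at which its call begins: read the wrist's pose just before it. camera_info takes no time and is no camera call; for the wrist camera it gives the pose at the moment of the call.
- close_job(): hands the job in, once; it reports no verdict.
The state is a dict: "time": time; "joint_positions": joint angles; "qd": joint speeds; "joint_torque": joint torques, N m; "position": TCP position; "tool_rot": TCP orientation; "ft_force": force on the tool from outside, world axes, zero at the start; "torque": the same for the moment, N m; "grip_width": opening from 0.0 (shut) to 1.0 (fully open).
Only numpy, scipy, OpenCV 4.12 (cv2) and the standard library are available. Lean on these libraries where they do the work, as an engineer would, in place of code of your own. Each camera call takes 0.05 s, during which the arm holds its last target. There are 200 camera calls.

## Working session

There is one attempt and no reset: what is moved stays moved. The work goes in short steps, Python scripts to look and compute and a tool call to move; the robot and the scene stay as the last step left them, time stands still between calls to the robot, and variables do not carry over. Pictures are saved under pics/ and viewed, about 8 in all and at most 12, crops included, and the job is handed in when it is done.

Besides the shell and the picture viewer there is one more tool, called after "Emit:" as name(argument=value, ...) on one line, values as JSON. servo_tool: Moves the arm, as the interface text tells. Its arguments: {"type":"object","properties":{"commands":{"type":"array"},"newtons":{"type":"number"}},"required":["commands"]}

```bash
mkdir -p pics; ls; cat > h.py <<'E'
import numpy as np, cv2
from scipy.spatial.transform import Rotation as R
from bench import ctrl, vision
def snap(name,fn):
    info=vision.camera_info(name); im=vision.get_image(name)
    cv2.imwrite(f'pics/{fn}.png',im[...,::-1]); np.save(f'pics/{fn}.npy',np.array([info],dtype=object),allow_pickle=True); return im,info
def load(fn): return cv2.imread(f'pics/{fn}.png'), np.load(f'pics/{fn}.npy',allow_pickle=True)[0]
def K(info,h=384):
    f=h/2/np.tan(np.radians(info['fov_y'])/2); return np.array([[f,0,info['cx']],[0,f,info['cy']],[0,0,1.]])
def at_z(info,px,z):
    n=cv2.undistortPoints(np.array([[px]],float),K(info),np.array(info['dist'],float)).ravel()
    T=np.array(info['pose']); d=T[:3,:3]@[n[0],n[1],1]; o=T[:3,3]
    return o+d*(z-o[2])/d[2]
def proj(info,p):
    T=np.linalg.inv(np.array(info['pose'])); return cv2.projectPoints(np.atleast_2d(np.array(p,float)),cv2.Rodrigues(T[:3,:3])[0],T[:3,3],K(info),np.array(info['dist'],float))[0].reshape(-1,2)
def toolshift(dw): return R.from_rotvec(ctrl.get_state()['tool_rot']).inv().apply(dw)*1000
E
python3 - <<'E'
from h import *
for n in('top','scene','wrist'):
    im,i=snap(n,n+'0'); print(n,i['fov_y'],i['cx'],i['cy'],i['dist'],np.round(i['pose'],3).tolist())
s=ctrl.get_state(); print({k:np.round(v,3).tolist() for k,v in s.items()}); print(np.round(R.from_rotvec(s['tool_rot']).as_matrix(),3))
a=cv2.imread('pics/top0.png');cv2.imwrite('pics/top0b.png',cv2.resize(a,(800,600),interpolation=cv2.INTER_CUBIC))
E
```

```text
pics
top 54.774538117889115 257.0935839548817 189.23105468533973 [-0.0362564  0.         0.         0.         0.       ] [[0.01, -0.997, 0.071, 0.502], [-1.0, -0.008, 0.019, 0.033], [-0.018, -0.071, -0.997, 0.936], [0.0, 0.0, 0.0, 1.0]]
scene 42.42135100865687 252.18357633418168 196.30898254608238 [-0.02538747  0.          0.          0.          0.        ] [[-0.317, 0.562, -0.764, 1.507], [0.948, 0.208, -0.24, 0.312], [0.024, -0.8, -0.599, 0.802], [0.0, 0.0, 0.0, 1.0]]
wrist 65.89343493762719 257.63716312894843 185.84864024932025 [0.01143558 0.         0.         0.         0.        ] [[0.394, 0.875, 0.281, 0.178], [0.919, -0.374, -0.122, 0.631], [-0.002, 0.307, -0.952, 0.384], [0.0, 0.0, 0.0, 1.0]]
{'time': 0.15, 'joint_positions': [-1.151, 0.322, -0.07, 1.451, 0.023, 1.371, -0.057], 'qd': [0.002, -0.003, -0.001, -0.002, -0.0, -0.002, 0.0], 'joint_torque': [0.001, -49.179, -0.404, -31.288, -0.064, 0.041, 0.0], 'position': [0.256, 0.597, 0.222], 'tool_rot': [-0.906, 1.376, 0.905], 'ft_force': [-0.544, 0.449, 0.337], 'torque': [-0.021, -0.013, -0.013], 'grip_width': 1.0}
[[-0.001 -0.919  0.395]
 [-0.001  0.395  0.919]
 [-1.    -0.    -0.002]]
```

View pics/top0b.png

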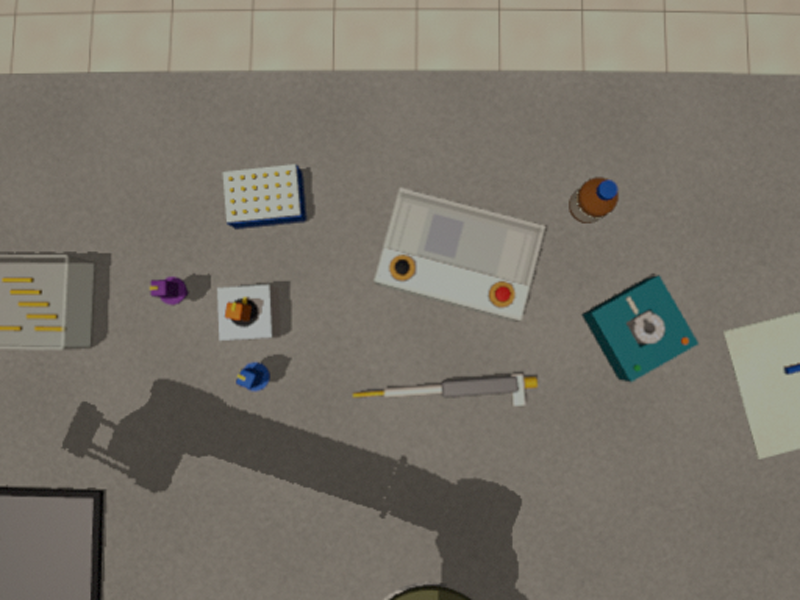

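View pics/scene0.png

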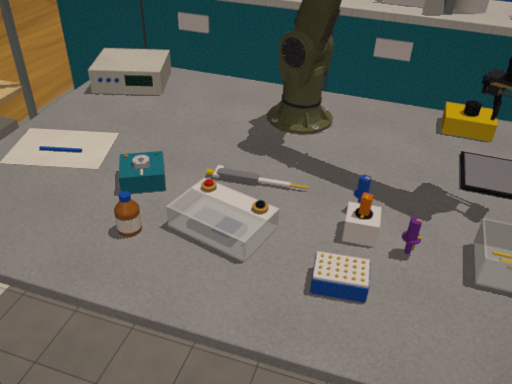

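The orange key stands in the white stand at about (241,312) in the enlarged top view. The look-alikes are the blue key at (253,376) and the purple one at (168,290), both off the stand. Red stud is at (502,294), black at (402,267), lock box hub at (649,328) with its stripe at (632,305). Next is one close crop of these.

```bash
python3 - <<'E'
from h import *
a,i=load('top0')
def crop(cx,cy,w,h,s): return cv2.resize(a[cy-h//2:cy+h//2,cx-w//2:cx+w//2],None,fx=s,fy=s,interpolation=cv2.INTER_CUBIC)
k=crop(156,200,48,36,8)   # 384x288 ; x0=132,y0=182
l=crop(410,208,50,36,8)   # 400x288 ; x0=385,y0=190
t=crop(290,180,98,36,8)   # 784x288 ; x0=241,y0=162
o=np.zeros((584,800,3),np.uint8); o[:288,:384]=k;o[:288,390:790]=l;o[294:582,:784]=t
cv2.imwrite('pics/comp.png',o)
E
```

```text
(no output)
```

View pics/comp.png

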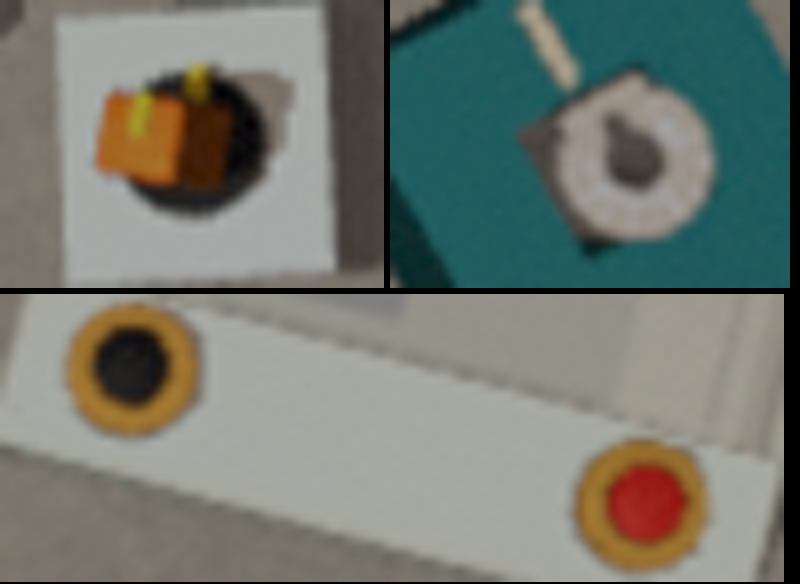

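```bash
python3 - <<'E'
from h import *
a,i=load('top0')
def q(u,v,x0,y0,u0,v0,z): return at_z(i,[(u-u0+.5)/8-.5+x0,(v-v0+.5)/8-.5+y0],z)
k=lambda u,v,z:q(u,v,132,182,0,0,z)
l=lambda u,v,z:q(u,v,385,190,390,0,z)
t=lambda u,v,z:q(u,v,241,162,0,294,z)
p=lambda n,v:print(n,np.round(v,4))
ht=k(142,139,.117);p('handle top',ht);p('collar',k(196,141,.067)); 
for n,A,B in(('bar',k(137,137,.117),k(146,93,.117)),('lug',k(196,141,.067),k(199,76,.067))): p(n+' yaw',np.arctan2(B[1]-A[1],B[0]-A[0]))
c=[k(*x,.062) for x in((57,16),(322,8),(336,270),(65,285))];p('stand',np.mean(c,0));p('sides',[np.linalg.norm(c[j]-c[j-1]) for j in range(4)])
for n,u,v in(('black',131,367),('red',647,503)):p(n,t(u,v,.083))
for n,u,v in(('blackring',133,370),('redring',643,505)):p(n,t(u,v,.075))
p('hub',l(636,160,.07)); A=l(577,85,.055);B=l(525,5,.055);p('stripe yaw',np.arctan2(B[1]-A[1],B[0]-A[0]))
p('hub yaw to stripe mid',np.arctan2(*( (A+B)/2-l(636,160,.07))[[1,0]]))
A=l(636,160,.07);B=l(610,122,.07);p('slot yaw',np.arctan2(B[1]-A[1],B[0]-A[0]))
p('tcp',ctrl.get_state()['position'])
E
```

```text
handle top [0.5359 0.2891 0.117 ]
collar [0.5375 0.2885 0.067 ]
bar yaw -0.1746
lug yaw -0.0178
stand [0.5367 0.2904 0.062 ]
sides [0.0803 0.0799 0.0781 0.0813]
black [0.6051 0.0501 0.083 ]
red [ 0.5668 -0.0989  0.083 ]
blackring [0.6052 0.0497 0.075 ]
redring [ 0.5668 -0.099   0.075 ]
hub [ 0.5185 -0.3199  0.07  ]
stripe yaw 0.5674
hub yaw to stripe mid 0.4981
slot yaw 0.5926
tcp [0.2565 0.5968 0.2217]
```

```bash
cat >> h.py <<'E'
def plan(pos,yawdeg):
    "row numbers for a vertical tool at pos with the jaw axis at yawdeg"
    s=ctrl.get_state(); Rn=R.from_rotvec(s['tool_rot']); c,n=np.cos(np.radians(yawdeg)),np.sin(np.radians(yawdeg))
    Rt=R.from_matrix(np.array([[0,-n,c],[0,c,n],[-1,0,0]]))
    w=(Rn.inv()*Rt).as_rotvec(degrees=True); d=Rn.inv().apply(np.array(pos)-s['position'])*1000
    print('t',round(s['time'],2),'pos',np.round(s['position'],4),'F',np.round(s['ft_force'],1),'g',round(s['grip_width']*87,1),'row',np.round(w,2),np.round(d,1))
E
python3 -c "
from h import *
plan([.5365,.289,.2],-5.5)"
```

```text
t 0.15 pos [0.2565 0.5968 0.2217] F [-0.5  0.4  0.3] g 87.0 row [ 7.225e+01 -7.000e-02  6.000e-02] [  22.  -378.8 -172.2]
```

Emit:
servo_tool(commands=[[[72,0,0,22,-379,-172,60],[72,0,0,22,-379,-172,60],[72,0,0,22,-379,-172,60],[72,0,0,22,-379,-172,60],[72,0,0,22,-379,-172,60]]], newtons=30)

```text
time: 0.78
position: [0.4678, 0.3648, 0.2059]
tool_rot: [-0.174, 1.564, 0.174]
ft_force: [0.5, 1.4, -0.2]
grip_width: 0.696
```

```bash
python3 -c "
from h import *
plan([.5365,.289,.2],-5.5)"
```

```text
t 0.78 pos [0.4678 0.3648 0.2059] F [ 0.5  1.4 -0.2] g 60.6 row [ 1.819e+01  0.000e+00 -1.000e-02] [  5.9 -89.1  50.4]
```

Emit:
servo_tool(commands=[[[18,0,0,6,-89,50,60],[18,0,0,6,-89,50,60],[18,0,0,6,-89,50,60],[18,0,0,6,-89,50,60]]])

```text
time: 1.27
position: [0.5348, 0.292, 0.1997]
tool_rot: [0.067, 1.571, -0.066]
ft_force: [-0.6, -0.5, 0.3]
grip_width: 0.689
```

```bash
python3 -c "
from h import *
plan([.5365,.289,.2],-5.5)
im,i=snap('wrist','w1')
cv2.imwrite('pics/w1b.png',cv2.resize(im[...,::-1],(800,600),interpolation=cv2.INTER_CUBIC))
print(np.round(i['pose'],3).tolist(), proj(i,[[.5365,.289,.117],[.5365,.289,.067]]))"
```

```text
t 1.27 pos [0.5348 0.292  0.1997] F [-0.6 -0.5  0.3] g 60.0 row [ 0.63 -0.06 -0.03] [-0.3 -2.9  1.9]
[[0.996, -0.079, -0.027, 0.542], [-0.084, -0.949, -0.305, 0.377], [-0.001, 0.306, -0.952, 0.362], [0.0, 0.0, 0.0, 1.0]] [[260.35220492 196.35743859]
 [259.99214151 180.03095026]]
```

View pics/w1b.png

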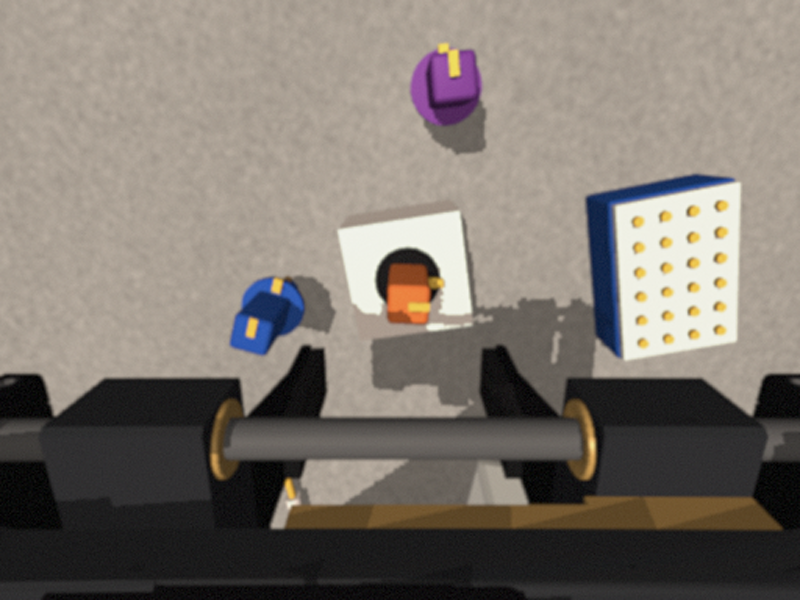

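The orange key sits in the stand at about (409,304), square with the jaws, its bar pointing right (+x). Blue at (265,320) and purple at (452,85) are clear. Now I'll enlarge the key.

```bash
python3 -c "
from h import *
a,i=load('w1')
cv2.imwrite('pics/w1c.png',cv2.resize(a[150:214,225:305],None,fx=9,fy=9,interpolation=cv2.INTER_CUBIC))"
```

```text
(no output)
```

View pics/w1c.png

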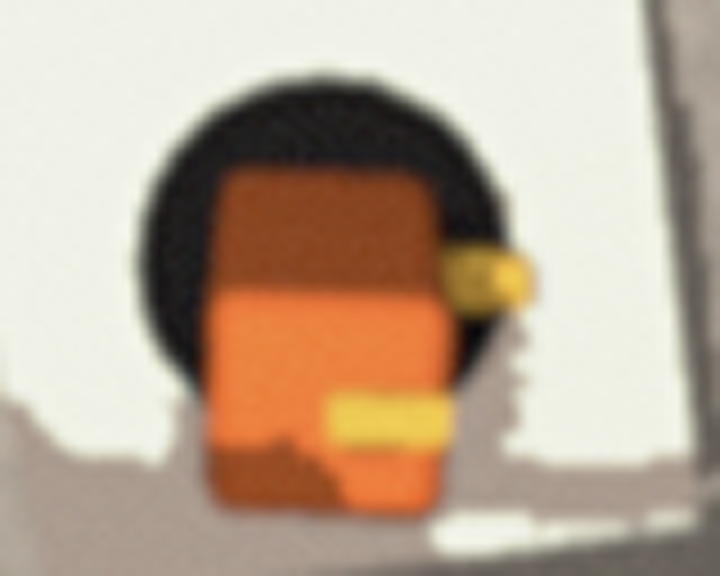

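```bash
python3 -c "
from h import *
a,i=load('w1')
q=lambda u,v,z:at_z(i,[225+(u+.5)/9-.5,150+(v+.5)/9-.5],z)
c=[q(*p,.117) for p in((208,292),(455,295),(445,509),(212,509))]
print(np.mean(c,0),[round(np.linalg.norm(c[j]-c[j-1])*1e3,1) for j in range(4)],[round(np.degrees(np.arctan2(*(c[b]-c[a])[[1,0]])),1) for a,b in((0,1),(3,2))])
A,B=q(325,420,.119),q(452,420,.119);print('bar',A,B,np.degrees(np.arctan2(*(B-A)[[1,0]])))
print('collar',q(324,260,.067),'lug',q(530,280,.067))
plan([.5365,.289,.074],-5)"
```

```text
[0.5374149  0.29085384 0.117     ] [np.float64(22.4), np.float64(23.8), np.float64(22.1), np.float64(23.0)] [np.float64(-5.5), np.float64(-4.8)]
bar [0.53682704 0.28982301 0.119     ] [0.54909586 0.28879868 0.119     ] -4.772607664286656
collar [0.53722298 0.29066575 0.067     ] lug [0.56077428 0.28627702 0.067     ]
t 1.32 pos [0.5344 0.2928 0.1998] F [ 0.5  0.3 -0.3] g 59.8 row [ 0.21 -0.06 -0.04] [125.8  -3.7   2.5]
```

Emit:
servo_tool(commands=[[[0.3,0,0,30,-2.2,2.6,60],[0.3,0,0,75,-2.2,2.6,60],[0.3,0,0,110,-2.2,2.6,60],[0.3,0,0,124,-2.2,2.6,60],[0.3,0,0,124,-2.2,2.6,60]]])

```text
time: 1.95
position: [0.5371, 0.2896, 0.0757]
tool_rot: [0.07, 1.571, -0.071]
ft_force: [-0.4, 0.5, 0.6]
grip_width: 0.687
```

```bash
python3 -c "
from h import *
plan([.537,.290,.075],-5)"
```

```text
t 1.95 pos [0.5371 0.2896 0.0757] F [-0.4  0.5  0.6] g 59.8 row [-0.16 -0.06  0.02] [ 0.7  0.4 -0.1]
```

Close the gripper.

Emit:
servo_tool(commands=[[[0,0,0,0,0,0,15],[0,0,0,0,0,0,15],[0,0,0,0,0,0,15],[0,0,0,0,0,0,15],[0,0,0,0,0,0,15]]], newtons=40)

```text
time: 2.58
position: [0.538, 0.2887, 0.0764]
tool_rot: [0.072, 1.57, -0.072]
ft_force: [0.9, -0.2, 1.9]
grip_width: 0.271
```

Emit:
servo_tool(commands=[[[0,0,0,0,0,0,15],[0,0,0,-15,0,0,15],[0,0,0,-50,0,0,15],[0,0,0,-95,0,0,15],[0,0,0,-100,0,0,15]]])

```text
time: 3.2
position: [0.5403, 0.2898, 0.1808]
tool_rot: [0.076, 1.563, -0.069]
ft_force: [-0.4, 0.4, -1.1]
grip_width: 0.272
```

```bash
python3 -c "
from h import *
plan([.5668,-.099,.175],-5)
im,i=snap('wrist','w2')
cv2.imwrite('pics/w2b.png',cv2.resize(im[100:300,130:380,::-1],None,fx=3,fy=3,interpolation=cv2.INTER_CUBIC))
"
```

```text
t 3.2 pos [0.5403 0.2898 0.1808] F [-0.4  0.4 -1.1] g 23.6 row [-0.28  0.36 -0.28] [   4.3 -384.7   62.1]
```

View pics/w2b.png

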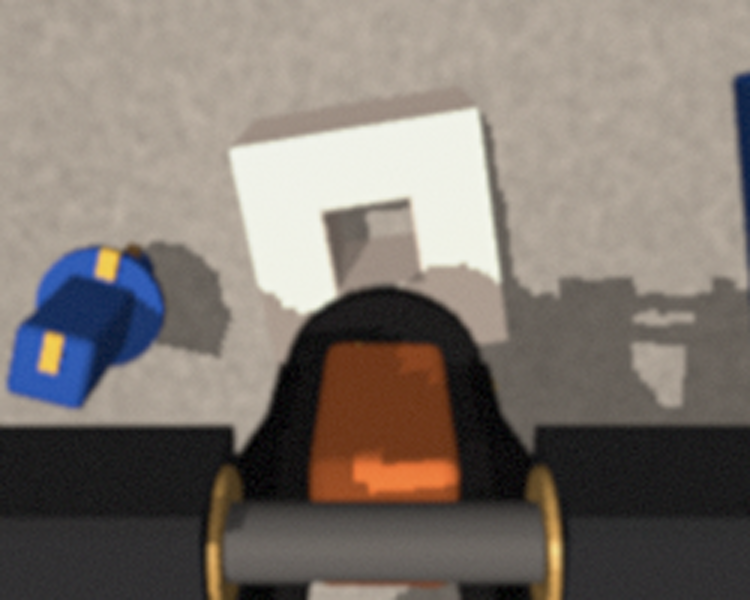

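The key is held (23.6 mm opening) and out of the stand, whose hole now shows empty. On to the red stud.

Emit:
servo_tool(commands=[[[0,0.3,-0.3,4,-40,7,15],[0,0.3,-0.3,4,-100,17,15],[0,0.3,-0.3,4,-160,27,15],[0,0.3,-0.3,4,-220,36,15],[0,0.3,-0.3,4,-280,45,15]]])

```text
time: 3.88
position: [0.556, 0.0038, 0.1708]
tool_rot: [0.068, 1.577, -0.076]
ft_force: [0.6, -0.0, -1.2]
grip_width: 0.273
```

```bash
python3 -c "
from h import *
plan([.5668,-.099,.170],-5)"
```

```text
t 3.88 pos [0.556  0.0038 0.1708] F [ 0.6 -0.  -1.2] g 23.7 row [-0.26 -0.41  0.32] [   1.3 -101.4   20.1]
```

Emit:
servo_tool(commands=[[[0,0,0,0,-50,10,15],[0,0,0,0,-90,18,15],[0,0,0,0,-102,20,15],[0,0,0,0,-102,20,15],[0,0,0,0,-102,20,15]]])

```text
time: 4.5
position: [0.5675, -0.0953, 0.1719]
tool_rot: [0.067, 1.576, -0.073]
ft_force: [0.8, 0.6, -0.4]
grip_width: 0.274
```

```bash
python3 -c "
from h import *
plan([.5668,-.099,.150],-5)
im,i=snap('wrist','w3')
cv2.imwrite('pics/w3b.png',cv2.resize(im[100:300,130:380,::-1],None,fx=3,fy=3,interpolation=cv2.INTER_CUBIC))
print(proj(i,[[.5668,-.099,.083],[.5668,-.099,.105]]))
"
```

```text
t 4.5 pos [ 0.5675 -0.0953  0.1719] F [ 0.8  0.6 -0.4] g 23.8 row [-0.1  -0.37  0.24] [21.9 -3.7 -0.3]
[[258.20566263 194.54777088]
 [258.08103207 203.51893792]]
```

View pics/w3b.png

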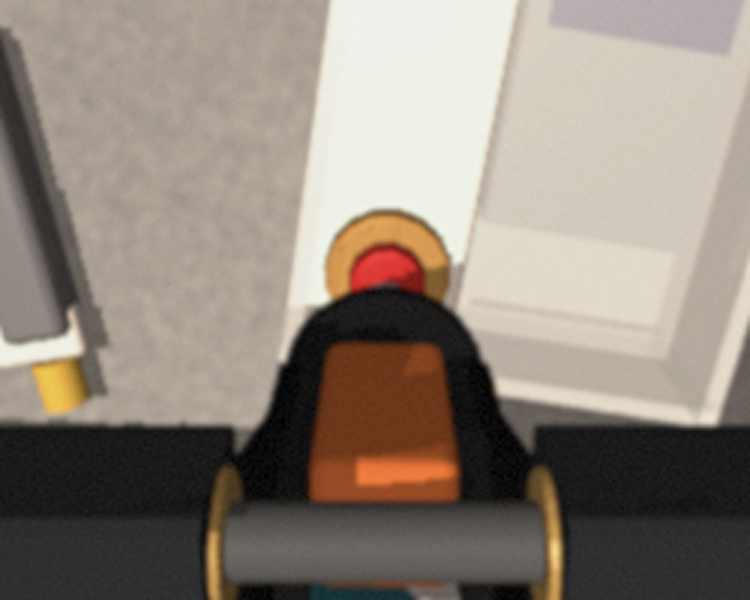

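The red stud's centre shows at (388,283) in the crop, within about 1 px of the prediction. Press down on it.

Emit:
servo_tool(commands=[[[0,-0.3,0.2,10,-3,0,15],[0,-0.3,0.2,20,-3,0,15],[0,-0.3,0.2,28,-3,0,15],[0,-0.3,0.2,31,-3,0,15],[0,-0.3,0.2,31,-3,0,15]]])

```text
time: 5.18
position: [0.5668, -0.1006, 0.1415]
tool_rot: [0.071, 1.571, -0.073]
ft_force: [-1.9, 1.3, 1.9]
grip_width: 0.273
```

```bash
python3 -c "
from h import *
plan([.567,-.099,.141],-5)"
```

```text
t 5.17 pos [ 0.5668 -0.1006  0.1415] F [-1.9  1.3  1.9] g 23.7 row [-0.26 -0.07  0.08] [0.5 1.6 0. ]
```

Emit:
servo_tool(commands=[[[0,0,0,1.5,0,0,15],[0,0,0,1.5,0,0,15],[0,0,0,1.5,0,0,15]]])

```text
time: 5.55
position: [0.5671, -0.1007, 0.1403]
tool_rot: [0.071, 1.57, -0.073]
ft_force: [-3.3, 1.6, 4.5]
grip_width: 0.276
```

```bash
python3 -c "
from h import *
plan([.567,-.099,.170],-5)"
```

```text
t 5.55 pos [ 0.5671 -0.1007  0.1403] F [-3.3  1.6  4.5] g 24.0 row [-0.26 -0.    0.08] [-29.7   1.6  -0.3]
```

Emit:
servo_tool(commands=[[[0,0,0,-15,0,0,15],[0,0,0,-30,2,0,15],[0,0,0,-30,50,8,15],[0,0,0,-30,100,16,15],[0,0,0,-30,140,23,15]]])

```text
time: 6.18
position: [0.6039, 0.0392, 0.1709]
tool_rot: [0.07, 1.568, -0.072]
ft_force: [1.0, 0.3, -1.3]
grip_width: 0.274
```

```bash
python3 -c "
from h import *
plan([.6053,.050,.165],-5)"
```

```text
t 6.17 pos [0.6039 0.0392 0.1709] F [ 1.   0.3 -1.3] g 23.8 row [-0.18  0.11  0.04] [ 5.9 10.9  0.4]
```

Emit:
servo_tool(commands=[[[0,0,0,0,11,0.5,15],[0,0,0,8,11,0.5,15],[0,0,0,20,11,0.5,15],[0,0,0,28,11,0.5,15],[0,0,0,30,11,0.5,15]]])

```text
time: 6.8
position: [0.6041, 0.0452, 0.1401]
tool_rot: [0.072, 1.57, -0.076]
ft_force: [-3.4, -1.3, 9.3]
grip_width: 0.27
```

Emit:
servo_tool(commands=[[[0,0,0,0.5,0,0,15],[0,0,0,0.5,0,0,15]]])

```text
time: 7.05
position: [0.6041, 0.0451, 0.1402]
tool_rot: [0.072, 1.57, -0.076]
ft_force: [-3.4, -1.4, 6.2]
grip_width: 0.273
```

```bash
python3 -c "
from h import *
plan([.6053,.050,.141],-5)"
```

```text
t 7.05 pos [0.6041 0.0451 0.1402] F [-3.4 -1.4  6.2] g 23.8 row [-0.39 -0.03  0.17] [-0.8  4.9  0.8]
```

The contact force says the stud is fully down, but it reads 5 mm off centre in y. I'll lift, centre and press again to be sure.

Emit:
servo_tool(commands=[[[0,0,0,-12,0,0,15],[0,0,0,-12,5,1,15],[0,0,0,-12,5,1,15],[0,0,0,-12,5,1,15]]])

```text
time: 7.55
position: [0.6056, 0.0526, 0.1507]
tool_rot: [0.07, 1.571, -0.073]
ft_force: [-0.9, -0.6, -1.3]
grip_width: 0.274
```

```bash
python3 -c "
from h import *
plan([.6053,.050,.140],-5)"
```

```text
t 7.55 pos [0.6056 0.0526 0.1507] F [-0.9 -0.6 -1.3] g 23.9 row [-0.23 -0.05  0.11] [10.7 -2.6 -0. ]
```

Emit:
servo_tool(commands=[[[0,0,0,5,-2,0,15],[0,0,0,9,-2,0,15],[0,0,0,11,-2,0,15],[0,0,0,11,-2,0,15],[0,0,0,11,-2,0,15]]])

```text
time: 8.18
position: [0.6057, 0.0501, 0.1405]
tool_rot: [0.071, 1.57, -0.074]
ft_force: [-1.6, -0.8, 2.5]
grip_width: 0.271
```

```bash
python3 -c "
from h import *
plan([.6053,.050,.170],-5)
im,i=snap('scene','s1')
p=proj(i,[.605,.05,.1])[0].astype(int);print(p)
x,y=p;cv2.imwrite('pics/s1b.png',cv2.resize(im[y-50:y+40,x-60:x+60,::-1],None,fx=6,fy=6,interpolation=cv2.INTER_CUBIC))"
```

```text
t 8.18 pos [0.6057 0.0501 0.1405] F [-1.6 -0.8  2.5] g 23.6 row [-0.28  0.01  0.11] [-29.5  -0.2  -0.4]
[260 196]
```

View pics/s1b.png

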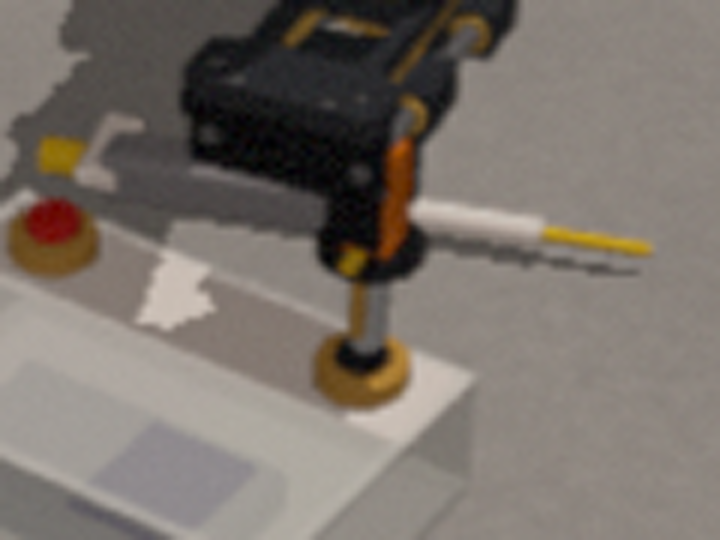

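The shaft is upright on the black stud, with the stud down in its ring (360,360), about 4 N. Now lift and travel to the lock box, turned about 15° short of the slot.

Emit:
servo_tool(commands=[[[0,0,0,-18,0,0,15],[0,0,0,-35,-20,-3,15],[-4,0,0,-35,-80,-12,15],[-12,0,0,-35,-140,-21,15],[-20,0,0,-35,-200,-30,15]]])

```text
time: 8.85
position: [0.5565, -0.1494, 0.1771]
tool_rot: [-0.206, 1.56, 0.203]
ft_force: [0.0, -0.6, -0.9]
grip_width: 0.272
```

```bash
python3 -c "
from h import *
plan([.5187,-.3199,.165],15)"
```

```text
t 8.85 pos [ 0.5565 -0.1494  0.1771] F [ 0.  -0.6 -0.9] g 23.7 row [-0.06  0.06  0.14] [  12.4 -154.9  -80.5]
```

Emit:
servo_tool(commands=[[[0,0,0,4,-50,-26,15],[0,0,0,8,-100,-52,15],[0,0,0,10,-140,-73,15],[0,0,0,10,-155,-80,15],[0,0,0,10,-155,-80,15]]])

```text
time: 9.48
position: [0.5188, -0.318, 0.1667]
tool_rot: [-0.201, 1.561, 0.198]
ft_force: [0.5, 1.0, -1.0]
grip_width: 0.273
```

Emit:
servo_tool(commands=[[[0,0,0,0,0,0,15],[0,0,0,0,0,0,15]]])

```text
time: 9.72
position: [0.5206, -0.3142, 0.1659]
tool_rot: [-0.205, 1.561, 0.204]
ft_force: [-0.6, 0.5, -1.5]
grip_width: 0.272
```

```bash
python3 -c "
from h import *
plan([.5187,-.3199,.160],15)
im,i=snap('scene','s2'); im2,i2=snap('wrist','w4')
p=proj(i,[.5187,-.3199,.08])[0];print(p)
x,y=p.astype(int);A=cv2.resize(im[y-45:y+35,x-50:x+50,::-1],(400,320),interpolation=cv2.INTER_CUBIC)
B=cv2.resize(im2[100:260,160:360,::-1],(400,320),interpolation=cv2.INTER_CUBIC)
print(proj(i2,[.5187,-.3199,.07]))
cv2.imwrite('pics/s2b.png',np.hstack([A,B]))"
```

```text
t 9.72 pos [ 0.5206 -0.3142  0.1659] F [-0.6  0.5 -1.5] g 23.7 row [-0.08  0.    0.04] [ 5.9 -5.1 -3.3]
[140.30974574 156.1979167 ]
[[254.32436583 193.41230004]]
```

View pics/s2b.png

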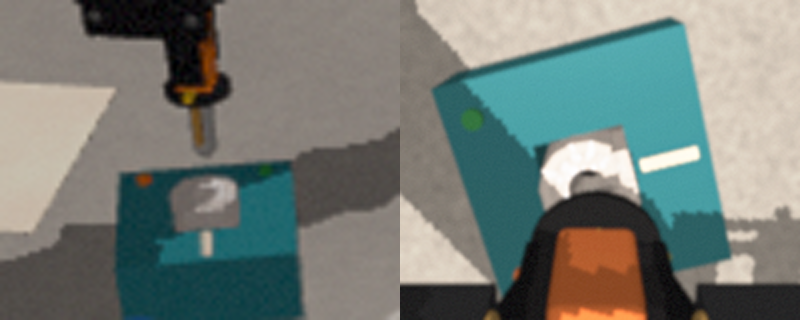

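The tip hangs above the hub. In the wrist crop the bore is at about (590,185), within 1 px of the prediction, and the stripe runs from (640,166) to (700,153).

Emit:
servo_tool(commands=[[[0,0,0,0,-5,-3,15],[0,0,0,0,-5,-3,15],[0,0,0,0,-5,-3,15],[0,0,0,0,-5,-3,15]]])

```text
time: 10.32
position: [0.518, -0.3218, 0.1659]
tool_rot: [-0.203, 1.562, 0.201]
ft_force: [0.3, -0.5, -1.4]
grip_width: 0.274
```

```bash
python3 -c "
from h import *
a,i=load('w4')
A,B=[at_z(i,p,.055) for p in((280,183),(310,176.5))]
print(A,B,np.degrees(np.arctan2(*(B-A)[[1,0]])),'from hub',np.degrees(np.arctan2(*((A+B)/2-[.5187,-.3199,0])[[1,0]])))
print('bore',at_z(i,(255,192.5),.07))
plan([.5187,-.3199,.160],15)"
```

```text
[ 0.54114414 -0.30831058  0.055     ] [ 0.56711239 -0.29460012  0.055     ] 27.832716574983923 from hub 27.502366254055556
bore [ 0.51907492 -0.31887588  0.07      ]
t 10.32 pos [ 0.518  -0.3218  0.1659] F [ 0.3 -0.5 -1.4] g 23.8 row [-0.26 -0.03  0.09] [5.9 1.7 1.2]
```

Emit:
servo_tool(commands=[[[0,0,0,8,2,1.2,15],[0,0,0,18,2,1.2,15],[0,0,0,28,2,1.2,15],[0,0,0,34,2,1.2,15],[0,0,0,37,2,1.2,15]]])

```text
time: 10.95
position: [0.5183, -0.3197, 0.1282]
tool_rot: [-0.203, 1.562, 0.201]
ft_force: [-0.5, 0.1, -2.1]
grip_width: 0.271
```

```bash
python3 -c "
from h import *
plan([.5187,-.3196,.119],15)"
```

```text
t 10.95 pos [ 0.5183 -0.3197  0.1282] F [-0.5  0.1 -2.1] g 23.6 row [-0.28 -0.07  0.07] [ 9.2 -0.   0.4]
```

Tip is about 4 mm into the bore, free of contact. Continue slowly until the feather rests.

Emit:
servo_tool(commands=[[[0,0,0,3,0,0.4,15],[0,0,0,6,0,0.4,15],[0,0,0,8,0,0.4,15],[0,0,0,8,0,0.4,15]]])

```text
time: 11.45
position: [0.519, -0.32, 0.1209]
tool_rot: [-0.203, 1.562, 0.2]
ft_force: [0.2, -0.8, -2.2]
grip_width: 0.272
```

Emit:
servo_tool(commands=[[[0,0,0,1.5,0,0,15],[0,0,0,2.5,0,0,15],[0,0,0,2.5,0,0,15]]])

```text
time: 11.82
position: [0.519, -0.32, 0.1185]
tool_rot: [-0.204, 1.562, 0.2]
ft_force: [-0.5, -1.8, -0.3]
grip_width: 0.275
```

```bash
python3 -c "
from h import *
plan([.5187,-.3196,.118],15);print(np.round(ctrl.get_state()['torque'],2))"
```

```text
t 11.82 pos [ 0.519  -0.32    0.1185] F [-0.5 -1.8 -0.3] g 23.9 row [-0.27 -0.03  0.12] [ 0.5  0.4 -0.2]
[-0.59  0.05 -0.02]
```

Emit:
servo_tool(commands=[[[0,0,0,1.5,0,0,15],[0,0,0,1.5,0,0,15]]])

```text
time: 12.08
position: [0.5191, -0.32, 0.1175]
tool_rot: [-0.203, 1.561, 0.2]
ft_force: [-0.6, -1.9, 3.6]
grip_width: 0.271
```

```bash
python3 -c "
from h import *
plan([.5187,-.3196,.118],30);print(np.round(ctrl.get_state()['torque'],2))"
```

```text
t 12.07 pos [ 0.5191 -0.32    0.1175] F [-0.6 -1.9  3.6] g 23.6 row [-15.28  -0.02   0.13] [-0.5  0.5 -0.3]
[-0.46  0.26  0.02]
```

Emit:
servo_tool(commands=[[[-3,0,0,0,0,0,15],[-6,0,0,0,0,0,15],[-9,0,0,0,0,0,15],[-11,0,0,0,0,0,15],[-11,0,0,0,0,0,15]]])

```text
time: 12.7
position: [0.5191, -0.3199, 0.1167]
tool_rot: [-0.354, 1.542, 0.35]
ft_force: [1.3, -3.3, -1.8]
grip_width: 0.274
```

```bash
python3 -c "
from h import *
plan([.5187,-.3196,.118],30);print(np.round(ctrl.get_state()['torque'],2))"
```

```text
t 12.7 pos [ 0.5191 -0.3199  0.1167] F [ 1.3 -3.3 -1.8] g 23.9 row [-4.28 -0.05  0.12] [-1.3  0.5 -0.3]
[-0.88 -0.21  0.02]
```

The contact force vanished and z dropped, so the feather has entered the slot. Centre a little more and push down.

Emit:
servo_tool(commands=[[[-3,0,0,3,0.3,0,15],[-3,0,0,8,0.3,0,15],[-3,0,0,13,0.3,0,15],[-3,0,0,17,0.3,0,15],[-3,0,0,20,0.3,0,15]]])

```text
time: 13.32
position: [0.5189, -0.3199, 0.0968]
tool_rot: [-0.395, 1.535, 0.391]
ft_force: [0.1, -4.7, 1.5]
grip_width: 0.273
```

```bash
python3 -c "
from h import *
plan([.5187,-.3196,.0843],30);print(np.round(ctrl.get_state()['torque'],2))"
```

```text
t 13.32 pos [ 0.5189 -0.3199  0.0968] F [ 0.1 -4.7  1.5] g 23.8 row [-1.3  -0.06  0.13] [12.5  0.4  0. ]
[-1.27  0.03  0.02]
```

Emit:
servo_tool(commands=[[[0,0,0,2,-0.6,-0.3,15],[0,0,0,5,-0.6,-0.3,15],[0,0,0,8,-0.6,-0.3,15],[0,0,0,11,-0.6,-0.3,15],[0,0,0,13,-0.6,-0.3,15]]], newtons=50)

```text
time: 13.95
position: [0.519, -0.3201, 0.0846]
tool_rot: [-0.394, 1.535, 0.392]
ft_force: [-2.4, -2.6, 8.1]
grip_width: 0.273
```

```bash
python3 -c "
from h import *
plan([.5187,-.3196,.0843],30);print(np.round(ctrl.get_state()['torque'],2))"
```

```text
t 13.95 pos [ 0.519  -0.3201  0.0846] F [-2.4 -2.6  8.1] g 23.7 row [-1.27 -0.03  0.08] [ 0.3  0.6 -0. ]
[-0.74  0.56  0.01]
```

Emit:
servo_tool(commands=[[[0,0,0,1,0,0,15],[0,0,0,2,0,0,15],[0,0,0,2,0,0,15],[0,0,0,2,0,0,15]]])

```text
time: 14.45
position: [0.519, -0.3202, 0.0843]
tool_rot: [-0.394, 1.534, 0.392]
ft_force: [-5.1, -0.6, 17.6]
grip_width: 0.277
```

```bash
python3 -c "
from h import *
plan([.5187,-.3196,.0843],30);print(np.round(ctrl.get_state()['torque'],2))
im,i=snap('scene','s3')
p=proj(i,[.5187,-.3199,.08])[0]
x,y=p.astype(int);cv2.imwrite('pics/s3b.png',cv2.resize(im[y-35:y+35,x-45:x+45,::-1],None,fx=8,fy=8,interpolation=cv2.INTER_CUBIC))"
```

```text
t 14.45 pos [ 0.519  -0.3202  0.0843] F [-5.1 -0.6 17.6] g 24.1 row [-1.27  0.01  0.06] [0.  0.6 0. ]
[-0.31  1.36  0.03]
```

View pics/s3b.png

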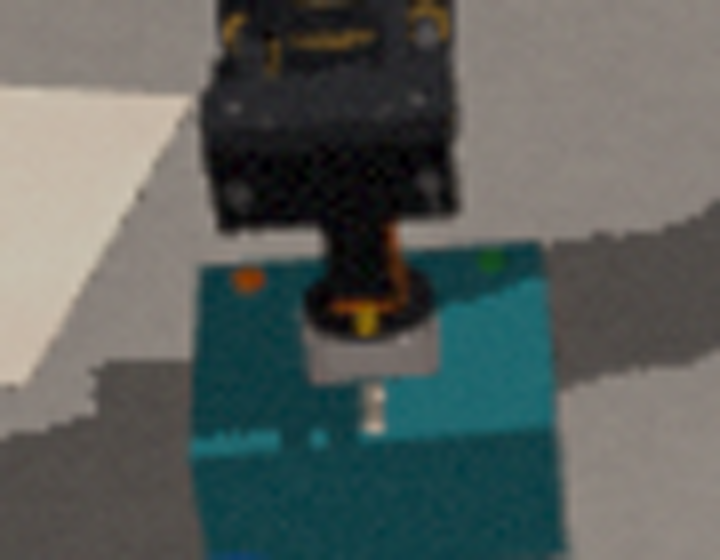

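The collar (365,305) lies flat on the hub with the yellow lug in line with the stripe. Force rises without further travel, so it is on the hard stop. Hold briefly, then hand in.

Emit:
servo_tool(commands=[[[0,0,0,0,0,0,15],[0,0,0,0,0,0,15],[0,0,0,0,0,0,15],[0,0,0,0,0,0,15]]])

```text
time: 15.0
position: [0.519, -0.3202, 0.0844]
tool_rot: [-0.394, 1.534, 0.392]
ft_force: [-4.6, -1.3, 15.8]
grip_width: 0.278
```

```bash
python3 -c "
from h import *
from bench import close_job
plan([.5187,-.3196,.0843],30); s=ctrl.get_state()
if abs(s['position'][2]-.0843)<.0008 and s['ft_force'][2]>9: print('closing',close_job())"
```

```text
t 15.0 pos [ 0.519  -0.3202  0.0844] F [-4.6 -1.3 15.8] g 24.2 row [-1.27  0.02  0.06] [ 0.1  0.7 -0. ]
the job is handed in; nothing more can be done
closing None
```

I handed the job in at about 15 s, with the gripper still holding the orange key pushed down in the lock box.

- **Terminals:** I pressed the red stud to its stop (about 6 N), then the black one. The first black press reached the stop but was about 5 mm off centre, so I lifted, re-centred and pressed again (about 4 N).
- **Lock box:** I put the key into the hub about 15° short of the slot and turned it anticlockwise under light pressure. The feather dropped in at a jaw yaw of about 26°, and I turned on to 29° and pushed down.
- **Last checks:** The arm stopped at TCP z 84.3 mm, exactly where the collar should meet the hub. Pushing further raised the force to about 17 N without moving the key. The scene picture shows the collar flat on the hub with its lug in line with the stripe.
- **Disagreements:** My slot angle readings varied from 27.5° to 34°. A small side force of about 5 N remained at the end. I could not read the stud and plunger travel directly, only infer it from force and height.
- **Bystanders:** The pipette, bottle and tip box were not touched.

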